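Push the cell rack into the charger past its hinged gate

ROBOT

A 7-joint arm with a two-finger parallel gripper is mounted at the origin on the work surface. World frame = base frame: x ahead of the robot, y to its left, z up, the work surface at z = 0. Lengths are in m, angles in rad, forces in N, time in s.
With the tool pointing down it reaches from about 0.425 to 0.925 m from the base axis. Payload 6.8 kg.
Tool frame: the origin (TCP) lies at the very end of the fingers, on their centre line; the grasp point (between the pads) lies 19 mm behind it (r.tcp_to_grasp is the distance from the TCP to the grasp point, in m); z points along the fingers, y is the line along which they close (so a half turn about z gives the same grasp; the last joint's range is limited). The gripper opens to 85 mm and grips with 20 to 120 N. Pads are 22 mm wide; open, the fingers measure 114 mm over their backs; the gripper's body (76 mm by 85 mm) begins 54 mm behind the grasp point. The pads swing forward as they close: fully open they stand 13 mm farther back than shut.
Start: joints at [1.007, 0.477, 0.022, 1.555, -0.011, 1.109, -0.083], TCP at [0.297, -0.606, 0.231] pointing down, gripper open.
Joint ranges: [-2.96, 2.96], [-0.34, 2.1], [-1.41, 1.46], [0.24, 2.44], [-1.37, 4.51], [0.17, 1.92], [-2.96, 2.96]. Speed limits (rad/s): [2.39, 2.39, 3.14, 3.14, 3.14, 3.14, 3.14].

INTERFACE

Orientations are given as a rotation vector (axis times angle).
In Python, from bench import r gives the robot as it stands.
- The arm moves only by the tool step_arm, never from a script. Its argument "moves" is a list of rows, each a list of 7 numbers: the shift along the tool's x, y, z in mm, then the turn, a rotation vector about the tool's x, y, z in rad, then the finger opening in mm, from 0 to 85.4. A call has 1 to 8 rows; each row is the pose to reach, as a shift and turn from the pose commanded when the call began, along the tool's axes at that moment; what a row does not reach only later rows make up. A row lasts 1/10 s, in which the tool goes at most 50 mm and 8.59 degrees, less where a joint would pass 70% of its speed; a pose out of reach is approached as far as the arm can. A call with a gripper value outside its range is refused whole. The fingers move at their own pace and stop on an object; "grip_force" is the grip in N (left out, the last holds). Time passes only in rows, so rows that repeat a pose let the fingers close. It gives the time, the measured TCP pose, the force, the opening and the grip force at its end, in the units of the state.
- r.get_obs(): the state, without advancing time (a new reading comes with each control period).
- r.grab_frame(name): name is "side" or "top"; returns a dict with "image" (480x640x3 uint8, red, green, blue), "depth" (480x640 float32, m along the optical axis (not along the pixel's ray), 0 where there is no reading), "mtx" (3x3 intrinsics, pixels), "rvec" (rotation vector, rad) and "tvec" (3), from world to camera coordinates, as OpenCV has them. Camera axes: x right, y down, z forward; pixel columns grow to the right and rows downward; lengths in m; the calibration is good to about 2 mm. A picture is of the moment at which its call begins.
- r.hand_in(): hands the job in; it is judged then, once.
The state is a dict: "clock": time; "joints": joint angles; "qvel": joint speeds; "tau": joint torques, N m; "tcp_pos": TCP position; "orientation": TCP orientation; "contact_force": force on the tool from outside, world axes, zero at the start; "moment": the same for the moment, N m; "grip_width": finger opening in m; "gripper_force": force on a finger pad.
Only numpy, scipy, OpenCV 4.12 (cv2) and the standard library are available. Lean on these libraries where they do the work, as an engineer would, in place of code of your own. Each camera call takes 0.05 s, during which the arm holds its last target. There are 200 camera calls.

TASK

On the table a charger has an open chute with a rack of battery cells standing in it, in front of a hinged gate. With one fingertip press the long treadle beside the chute down to raise the gate, keep it held up, and with the other finger push the rack along the chute by its upright end plate until it is fully home against the charger, never letting the gate touch the rack. Then let the treadle go so that the gate falls shut behind the cells; slide the rack only, without lifting it, and leave everything else on the table where it is.

Things in the scene. Friction and masses are not known exactly. Their poses are not given: they have to be found in the camera images.
- station: The charger with its chute, fixed to the table. Origin on the table, under the chute's centre line at the gate's blade. +x runs along the chute in the pushing direction, +y to the treadle's side, z up. Chute floor 6 mm above the table, 78 mm wide (y -39 to 39 mm), from its open rear end at x = -300 to 93 mm. Side walls 6 mm thick, tops 34 mm (+y side) and 24 mm (-y side) above the table
- charger_stop (a point): Centre of the grey charger's face (62 mm high) that closes the chute at station x = 93 mm, 22 mm above the table; the rack is home when its front touches it
- gate (a joint): Angle of gate and treadle, one piece, about a hinge rod along the chute (12 mm thick, station y = 50 mm, 50 mm above the table; its posts at x = -296, -35, 20 mm are 56 mm high). 0 = shut, 0.75 = stop, fully raised. Pressing the treadle down raises the blade; a spring shuts it. Holding takes 4 to 10 N at 40 mm from the rod. Above 0.42 the blade clears the cells, below 0.38 it does not
- treadle (a point): Middle of the treadle's upper face; moves with the gate. A flat rubber-faced plate, 230 mm long (station x = -290 to -60 mm), reaching from the rod out to 77 mm from it (station y 54 to 127 mm). Shut it rises outward by 0.2 rad, at joint value q it falls outward by q - 0.2 rad. 40 mm out from the rod its upper face is about 60 mm above the table when shut, about 38 mm at 0.55
- gate_blade (a point): Middle of the lower edge of the gate's blade, 20 mm above the table when shut. The blade is 8 mm thick (station x = -4 to 4 mm) and hangs across station y = 0 to -34 mm from an arm over the chute; pushing along the chute cannot open it
- rack: The loose black rack with three grey cells, about 0.35 kg; slides along the chute, 1 to 4 N. Origin on the chute floor under its rear face, +x to its front. From the rear: upright end plate 6 mm thick, 72 wide, 50 high; a strip 40 mm wide, 10 high, to x = 96 mm; the cell tray 72 mm wide, 32 high, x = 96 to 176 mm. When home, the blade drops over the strip, about 8 mm behind the tray
- rack_push (a point): Centre of the rear face of the rack's end plate, 30 mm above the chute floor (36 mm above the table): push anywhere on that face, towards station +x. At station x = -83 mm when home
- rack_front (a point): Centre of the rack's front face, 176 mm ahead of its rear face, 16 mm above the chute floor; at station x = 93 mm when home
- mug: a white mug, 80 mm across and 90 mm high; origin under its centre; a bystander, to be left alone
- mug2: another white mug, 80 mm across and 90 mm high; origin under its centre; a bystander, to be left alone
- handheld: a black handheld radio lying flat, 58 x 110 x 34 mm, with a 105 mm stub aerial along its +y; origin under its case; a bystander, to be left alone
- morse_key: a Morse key, dark steel base 75 x 55 mm, 40 mm high; origin under its centre; a bystander, to be left alone
- battery: a spare black battery pack lying flat, 55 x 95 x 22 mm; origin under its centre; a bystander, to be left alone
- screwdriver: a screwdriver lying flat; origin under its middle; a bystander, to be left alone
- headphones: headphones lying flat, two 76 mm cups 28 mm high, 140 mm apart, and a band along +x; origin between the cups; a bystander, to be left alone

How it is judged:
On the way, in this order (a step that is already met when the one before it is completed fails the run):
1. the treadle is pressed by a finger and the gate stands raised while the rack is still in front of it (value of joint gate above 0.39 rad and x of rack_front in the frame of station below -0.004 m and contact force between the fingers and gate above 0.3 N), for 0.1 s.
2. the cells pass under the gate while a finger holds it raised (value of joint gate above 0.37 rad and x of rack_front in the frame of station between 0.02 and 0.082 m and contact force between the fingers and gate above 0.3 N), for 0.1 s.
At the end, for the whole second after the job is handed in: The rack stands flat in the chute with its front within 5 mm of the charger, at rest, and the gate has fallen shut behind the cells (below 0.04 rad) (x of rack_front in the frame of station above 0.088 m and z of rack in the frame of station below 0.009 m and y of rack_front in the frame of station between -0.008 and 0.008 m and angle between rack's own z axis and vertical below 0.05 rad and value of joint gate below 0.04 rad and linear speed of rack below 0.01 m/s); the robot touches nothing.
It fails at once if the gate touches the rack (more than 0.5 N) (contact force between gate and rack above 0.5 N).
It fails at once if the rack is lifted (more than 8 mm) or tipped (more than 0.15 rad) (z of rack in the frame of station above 0.014 m or angle between rack's own z axis and vertical above 0.15 rad).
It fails at once if a bystander is moved by more than 20 mm (distance of any of mug, mug2, handheld, morse_key, battery, screwdriver, headphones from where it was at the start of the episode above 0.02 m).
It also fails if it takes over 40 s, if anything falls off the work surface, if the arm or the gripper's body presses on something with over 40 N, if the wrist force passes 120 N, or if a joint passes its speed limit or range.

## Working session

There is one attempt and no reset: what is moved stays moved. The work goes in short steps, Python scripts to look and compute and a tool call to move; the robot and the scene stay as the last step left them, time stands still between calls to the robot, and variables do not carry over. Pictures are saved under pics/ and viewed, at most 10 in all, crops included, and the job is handed in when it is done.

Besides the shell and the picture viewer there is one more tool, called after "Call:" in YAML: its name, and indented under it one key for each argument. step_arm: Moves the arm, as the interface text tells. Its arguments: {"type":"object","properties":{"moves":{"type":"array","items":{"type":"array","items":{"type":"number"}}},"grip_force":{"type":"number"}},"required":["moves"]}

```bash
mkdir -p pics; python3 - <<'E'
from bench import r
import cv2,numpy as np
for n in("top","side"):
    f=r.grab_frame(n); cv2.imwrite(f"pics/{n}0.png",f["image"][:,:,::-1]); np.savez(f"{n}0.npz",**f)
    R=cv2.Rodrigues(f["rvec"])[0]; print(n,(-R.T@f["tvec"].ravel()).round(3),f["mtx"][0,0])
print(r.get_obs())
E
```

```text
top [ 0.278 -0.009  1.232] 459.8067543789914
side [-0.065  0.658  0.967] 491.2261362756556
{'clock': 0.1, 'joints': array([ 1.00688547,  0.47775355,  0.02229714,  1.55632495, -0.01144975,
        1.10931326, -0.08309994]), 'qvel': array([ 0.000572  , -0.00257186, -0.00043275, -0.00432455,  0.00253322,
        0.0001906 , -0.0018726 ]), 'tau': array([ 5.28838325e-03, -5.97760856e+01,  1.61428783e+00, -2.81954080e+01,
        1.28572300e-02,  5.07191449e-03, -2.71413518e-05]), 'tcp_pos': array([ 0.29689962, -0.6056109 ,  0.23040953]), 'orientation': array([-3.05877931e+00, -7.09572224e-01,  8.14738804e-04]), 'contact_force': array([-0.38901335, -0.18310902, -0.53435894]), 'moment': array([0.00255218, 0.02270122, 0.01007707]), 'gripper_force': 0.0, 'grip_width': 0.08539918251484341}
```

View pics/top0.png

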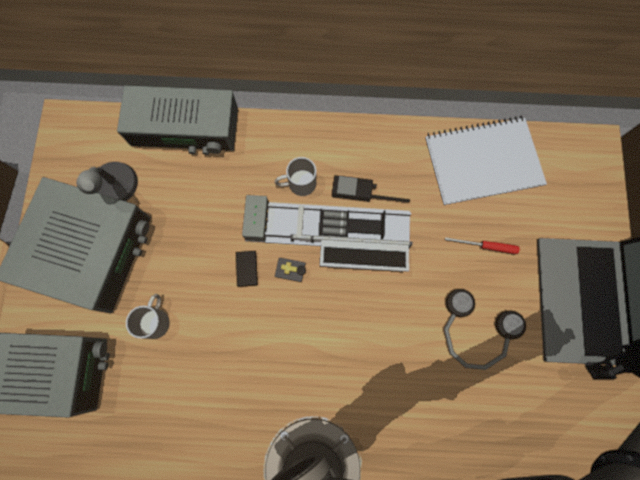

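View pics/side0.png

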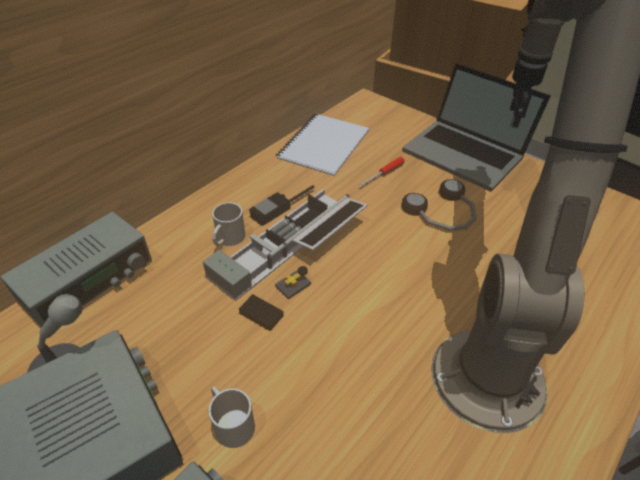

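The top view shows the charger at about (255,218), with the chute running right to its open end at (411,230). The treadle is at (365,256), on the robot's side, and the end plate is near (384,228). I'll fit the station pose from unprojected points.

```bash
cat > h.py <<'E'
import cv2,numpy as np
def cloud(f):
    R=cv2.Rodrigues(f["rvec"])[0]; K=f["mtx"]; d=f["depth"]
    v,u=np.mgrid[:480,:640]
    c=np.stack([(u-K[0,2])/K[0,0]*d,(v-K[1,2])/K[1,1]*d,d],-1)
    return (c-f["tvec"].ravel())@R
def plane(f,uv,z):
    R=cv2.Rodrigues(f["rvec"])[0]; c=-R.T@f["tvec"].ravel()
    d=R.T@np.linalg.inv(f["mtx"])@np.array([*uv,1.]); return c+d*(z-c[2])/d[2]
E
python3 - <<'E'
from h import *
f=np.load("top0.npz");P=cloud(f)
im=f["image"][180:285,230:425,::-1]
cv2.imwrite("pics/crop.png",cv2.resize(im,None,fx=4.1,fy=4.1,interpolation=cv2.INTER_CUBIC))
z=P[...,2]*1000
# height map rendering
h=np.clip(z[180:285,230:425]*3.5,0,255).astype(np.uint8)
cv2.imwrite("pics/hm.png",cv2.applyColorMap(cv2.resize(h,None,fx=4.1,fy=4.1,interpolation=cv2.INTER_NEAREST),cv2.COLORMAP_JET))
print("table",np.median(z[290:330,230:400]))
# charger top
for nm,(a,b,c,d),lo,hi in(("chg",(185,250,235,275),55,72),("tread",(235,280,315,420),45,95)):
    m=np.zeros(z.shape,bool);m[a:b,c:d]=True;m&=(z>lo)&(z<hi)
    q=P[m][:,:2].astype(np.float32);print(nm,len(q),cv2.minAreaRect(q*1000),np.median(z[m]))
E
```

```text
table 0.4466071009810614
chg 899 ((627.0781860351562, 187.71009826660156), (57.78937530517578, 115.09719848632812), 88.99658966064453) 62.31534683617236
tread 2702 ((544.3990478515625, -104.14924621582031), (254.65589904785156, 93.28617858886719), 89.53135681152344) 60.836993604103036
```

View pics/crop.png

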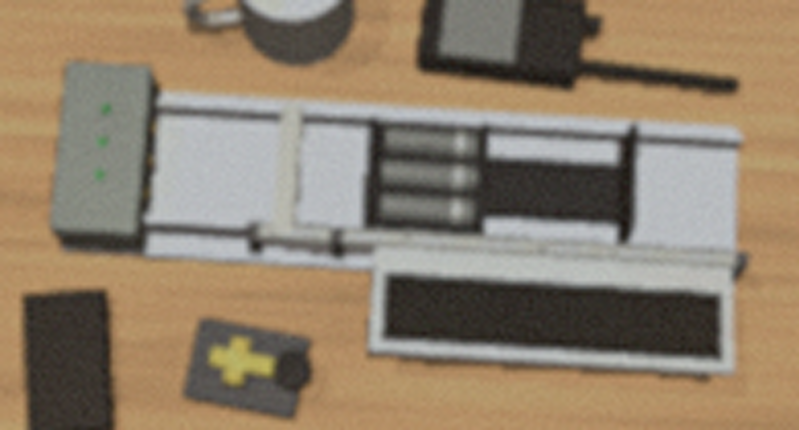

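View pics/hm.png

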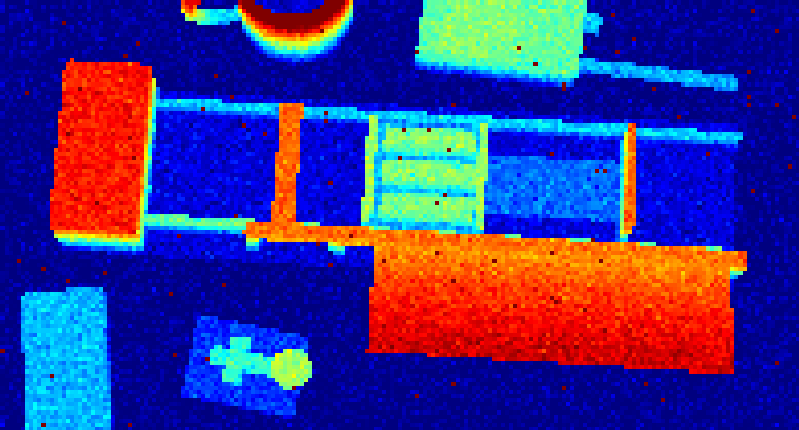

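```bash
python3 - <<'E'
from h import *
f=np.load("top0.npz")
p=lambda x,y,z:plane(f,(x/4.1+230-.4,y/4.1+180-.4),z)*1000
for n,a in dict(treadOutL=(369,353,.075),treadOutR=(732,373,.075),rodR=(745,250,.056),wallL=(157,93,.024),wallR=(740,130,.024),chgA=(152,66,.062),chgB=(142,235,.062),plateA=(636,126,.056),plateB=(629,240,.056),trayA=(372,122,.038),trayB=(365,228,.038),bladeA=(290,107,.06),bladeB=(284,225,.06),floorR1=(738,150,.006),floorR2=(735,243,.006)).items(): print(n,p(*a).round(1))
P=cloud(f)*1000;z=P[...,2];v,u=np.mgrid[:480,:640]
def line(n,m):
    q=P[m][:,:2].astype(np.float32);l=cv2.fitLine(q,cv2.DIST_HUBER,0,.01,.01).ravel();print(n,len(q),l.round(3),np.degrees(np.arctan2(l[1],l[0])).round(2))
cv=(v-180)*4.1;cu=(u-230)*4.1
line("-ywall",(cu>160)&(cu<740)&(z>19)&(z<29)&(abs(cv-(97+(cu-157)*.063))<12))
line("plate",(cu>618)&(cu<642)&(cv>122)&(cv<232)&(z>50)&(z<62))
line("arm",(cu>274)&(cu<304)&(cv>108)&(cv<215)&(z>50)&(z<75))
from bench import r
from scipy.spatial.transform import Rotation as Ro
print(Ro.from_rotvec(r.get_obs()["orientation"]).as_matrix().round(3))
E
```

```text
treadOutL [496.5   6.3  75. ]
treadOutR [ 494.9 -220.2   75. ]
rodR [ 579.2 -231.5   56. ]
wallL [676.7 158.2  24. ]
wallR [ 670.1 -233.7   24. ]
chgA [682.5 157.6  62. ]
chgB [568.6 155.4  62. ]
plateA [ 659.1 -159.9   56. ]
plateB [ 582.1 -156.8   56. ]
trayA [659.   12.6  38. ]
trayB [586.4  13.6  38. ]
bladeA [659.6  66.   60. ]
bladeB [580.2  65.2  60. ]
floorR1 [ 661.7 -235.8    6. ]
floorR2 [ 596.5 -234.2    6. ]
-ywall 330 [ 1.50000e-02  1.00000e+00  6.67749e+02 -4.60390e+01] 89.14
plate 62 [ 1.00000e+00 -1.20000e-02  6.23020e+02 -1.56257e+02] -0.68
arm 137 [1.00000e+00 7.00000e-03 6.22325e+02 6.61250e+01] 0.43
[[ 0.898  0.44  -0.001]
 [ 0.44  -0.898  0.001]
 [-0.    -0.002 -1.   ]]
```

Call:
step_arm:
  moves:
    - [40, -23, 0, 0, 0, -0.13, 85]
    - [80, -47, 0, 0, 0, -0.27, 85]
    - [120, -70, 0, 0, 0, -0.41, 85]
    - [160, -94, 0, 0, 0, -0.55, 85]
    - [200, -117, 0, 0, 0, -0.69, 85]
    - [240, -141, 0, 0, 0, -0.83, 85]
    - [280, -164, 0, 0, 0, -0.97, 85]
    - [320, -188, 0, 0, 0, -1.101, 85]

```text
clock: 0.9
tcp_pos: [0.5022, -0.2948, 0.2311]
orientation: [-2.231, -2.212, 0.0]
contact_force: [1.1, -0.2, 0.5]
grip_width: 0.085
gripper_force: 0.0
```

```bash
cat > s.py <<'E'
from bench import r
from scipy.spatial.transform import Rotation as Ro
import numpy as np
o=r.get_obs();R=Ro.from_rotvec(o["orientation"]).as_matrix()
a=np.arctan2(R[1,0],R[0,0]);p=o["tcp_pos"]*1000
ex=np.array([.013,1]);ey=np.array([-1,.013]);d=p[:2]-[624.5,64.5]
print("t",o["clock"],"tcp",p.round(1),"yaw",np.degrees(a).round(2),"tilt",R[:2,2].round(3),"station",(d@ex).round(1),(d@ey).round(1),"F",o["contact_force"].round(2),"M",o["moment"].round(2),"j",o["joints"].round(2))
E
python3 s.py
```

```text
t 0.9 tcp [ 502.2 -294.8  231.1] yaw 89.5 tilt [-0. -0.] station -360.9 117.6 F [ 1.08 -0.19  0.51] M [-0.03 -0.05 -0.06] j [ 0.68  0.35 -0.33  1.77  0.13  1.05  0.3 ]
```

Call:
step_arm:
  moves:
    - [38, 24, 0, 0, 0, 0, 85]
    - [76, 48, 0, 0, 0, 0, 85]
    - [113, 73, 20, 0, 0, 0, 85]
    - [113, 73, 60, 0, 0, 0.0, 85]
    - [113, 73, 100, 0, 0, 0, 85]
    - [113, 73, 130, 0, 0, 0, 85]
    - [113, 73, 130, 0, 0, 0, 85]
    - [113, 73, 130, 0, 0, 0, 85]

```text
clock: 1.7
tcp_pos: [0.5763, -0.1844, 0.1015]
orientation: [-2.236, -2.205, 0.0]
contact_force: [-0.3, 0.3, 0.5]
grip_width: 0.0844
gripper_force: 0.0
```

```bash
python3 s.py; python3 - <<'E'
from h import *
from bench import r
ims=[]
for n in("top","side"):
    f=r.grab_frame(n); np.savez(f"{n}1.npz",**f)
    c=f["image"][150:300,280:440] if n=="top" else f["image"][120:320,200:400]
    ims.append(cv2.resize(c[:,:,::-1],(400,375 if n=="top" else 400),interpolation=cv2.INTER_CUBIC)[:375])
cv2.imwrite("pics/b.png",np.hstack(ims))
E
```

```text
t 1.7 tcp [ 576.3 -184.4  101.5] yaw 89.2 tilt [-0.001  0.   ] station -249.6 45.0 F [-0.26  0.3   0.46] M [ 0.02 -0.02 -0.  ] j [ 0.46  0.53 -0.34  1.82  0.23  0.83 -0.  ]
```

View pics/b.png

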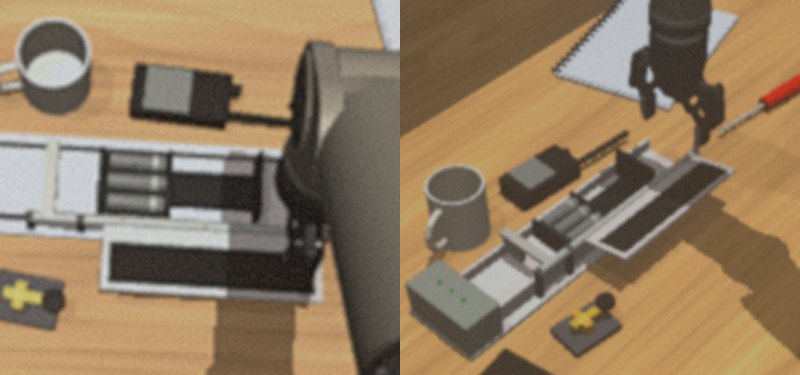

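The fingers straddle the rod: one is over the chute behind the end plate, the other over the treadle. I'm lowering until they touch.

Call:
step_arm:
  moves:
    - [0, 0, 10, 0, 0, 0, 85]
    - [0, 0, 20, 0, 0, 0, 85]
    - [0, 0, 30, 0, 0, 0, 85]
    - [0, 0, 40, 0, 0, 0, 85]
    - [0, 0, 40, 0, 0, 0, 85]
    - [0, 0, 40, 0, 0, 0, 85]

```text
clock: 2.4
tcp_pos: [0.5761, -0.1843, 0.0608]
orientation: [-2.236, -2.205, 0.001]
contact_force: [-0.1, -0.5, 0.7]
grip_width: 0.0849
gripper_force: 0.0
```

```bash
python3 s.py
```

```text
t 2.4 tcp [ 576.1 -184.3   60.8] yaw 89.21 tilt [-0.001  0.   ] station -249.4 45.2 F [-0.07 -0.55  0.71] M [-0.01 -0.   -0.01] j [ 0.45  0.59 -0.32  1.84  0.26  0.76 -0.02]
```

Call:
step_arm:
  moves:
    - [0, 0, 5, 0, 0, 0, 85]
    - [0, 0, 10, 0, 0, 0, 85]
    - [0, 0, 15, 0, 0, 0, 85]
    - [0, 0, 15, 0, 0, 0, 85]
    - [0, 0, 15, 0, 0, 0, 85]

```text
clock: 2.9
tcp_pos: [0.5762, -0.1845, 0.0464]
orientation: [-2.237, -2.206, 0.001]
contact_force: [-1.1, 0.3, 4.0]
grip_width: 0.0848
gripper_force: 1.8
```

```bash
python3 s.py
```

```text
t 2.9 tcp [ 576.2 -184.5   46.4] yaw 89.19 tilt [-0. -0.] station -249.7 45.1 F [-1.06  0.26  4.03] M [0.04 0.54 0.01] j [ 0.44  0.61 -0.31  1.84  0.27  0.73 -0.03]
```

Call:
step_arm:
  moves:
    - [0, 0, 5, 0, 0, 0, 85]
    - [0, 0, 10, 0, 0, 0, 85]
    - [0, 0, 15, 0, 0, 0, 85]
    - [0, 0, 20, 0, 0, 0, 85]
    - [0, 0, 26, 0, 0, 0, 85]
    - [0, 0, 26, 0, 0, 0, 85]
    - [0, 0, 26, 0, 0, 0, 85]

```text
clock: 3.6
tcp_pos: [0.578, -0.1846, 0.0215]
orientation: [2.235, 2.204, 0.003]
contact_force: [0.4, -0.8, 8.6]
grip_width: 0.0849
gripper_force: 3.3
```

```bash
python3 s.py; python3 - <<'E'
from h import *
from bench import r
ims=[]
for n in("top","side"):
    f=r.grab_frame(n); np.savez(f"{n}2.npz",**f)
    c=f["image"][150:300,280:440] if n=="top" else f["image"][160:310,200:360]
    ims.append(cv2.resize(c[:,:,::-1],(400,375),interpolation=cv2.INTER_CUBIC))
cv2.imwrite("pics/c.png",np.hstack(ims))
E
```

```text
t 3.6 tcp [ 578.  -184.6   21.5] yaw 89.2 tilt [ 0.003 -0.001] station -249.8 43.2 F [ 0.37 -0.79  8.64] M [ 0.01  0.25 -0.02] j [ 0.43  0.65 -0.3   1.85  0.28  0.68 -0.05]
```

View pics/c.png

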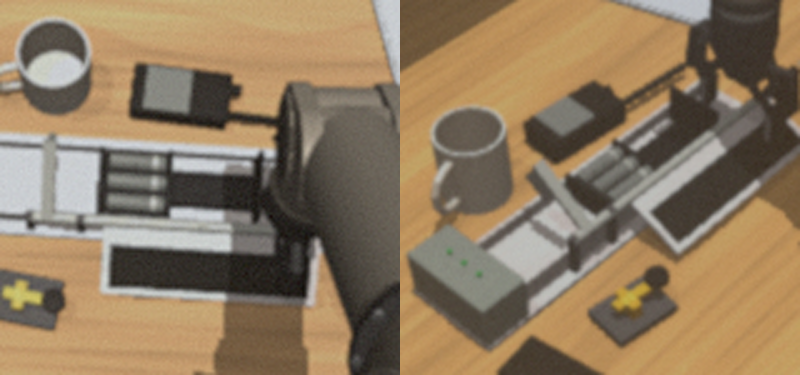

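```bash
cat > q.py <<'E'
from h import *
def q(fn):
    f=np.load(fn);P=cloud(f)*1000
    d=P[...,:2]-np.array([624.5,64.5]);xs=d@[.013,1];ys=d@[-1,.013];z=P[...,2]
    m=(abs(xs)<9)&(ys>-45)&(ys<38)&(z>45)&(z<160)
    c=np.polyfit(ys[m],z[m],1);t=(abs(ys-88)<40)&(xs>-180)&(xs<-70)&(z>8)
    k=(ys>56)&(ys<120)&(xs>-200)&(xs<-80)&(z>8)&(z<95)
    c2=np.polyfit(ys[k],z[k],1)
    rr=(abs(ys)<30)&(xs>-110)&(xs<93)&(z>28)&(z<46)
    pl=(abs(ys)<32)&(xs>-300)&(xs<-60)&(z>50)&(z<60)
    print(fn,m.sum(),"arm q",-np.arctan(c[0]),"treadle",k.sum(),.2-np.arctan(c2[0]),"tray x",np.percentile(xs[rr],[3,97]) if rr.any() else 0,"plate",np.percentile(xs[pl],[10,50]) if pl.any() else 0)
for n in("top0","top1","top2","side0","side2"): q(n+".npz")
E
python3 q.py
```

```text
top0.npz 152 arm q -0.012780181413018392 treadle 1056 -0.007782318230908025 tray x [-108.12557293  -49.75933078] plate [-223.50915027 -221.18128706]
top1.npz 151 arm q -0.013246255203319568 treadle 1062 -0.005653156477197552 tray x [-108.40602119  -49.68422659] plate [-223.58998856 -220.72415174]
top2.npz 154 arm q 0.522294774547821 treadle 1135 0.6226454751194019 tray x [-108.35782329  -49.53404853] plate [-223.24854194 -220.99709386]
side0.npz 121 arm q -0.0035031710421938545 treadle 642 -0.01729373162953793 tray x [-106.70354575    6.2848173 ] plate [-223.39858938 -219.48235455]
side2.npz 196 arm q 0.2651815096687978 treadle 960 0.6229890586104831 tray x [-107.99906694  -47.32254683] plate [-247.93318983 -221.04908089]
```

Call:
step_arm:
  moves:
    - [5, 0, 0, 0, 0, 0, 85]
    - [10, 0, 0, 0, 0, 0, 85]
    - [15, 0, 0, 0, 0, 0, 85]
    - [20, 0, 0, 0, 0, 0, 85]
    - [25, 0, 0, 0, 0, 0, 85]
    - [30, 0, 0, 0, 0, 0, 85]
    - [35, 0, 0, 0, 0, 0, 85]
    - [40, 0, 0, 0, 0, 0, 85]

```text
clock: 4.5
tcp_pos: [0.5764, -0.1483, 0.0211]
orientation: [2.238, 2.201, -0.005]
contact_force: [-2.6, -7.3, 7.1]
grip_width: 0.0849
gripper_force: 4.7
```

```bash
python3 s.py; python3 - <<'E'
from bench import r
import numpy as np
np.savez("top3.npz",**r.grab_frame("top"))
E
sed -i '$d' q.py; echo 'import sys;q(sys.argv[1]+".npz")'>>q.py; python3 q.py top3
```

```text
t 4.5 tcp [ 576.4 -148.3   21.1] yaw 89.04 tilt [-0.    -0.004] station -213.5 45.3 F [-2.63 -7.33  7.13] M [-1.68  0.81  0.14] j [ 0.37  0.63 -0.29  1.88  0.29  0.67 -0.12]
top3.npz 155 arm q 0.5210500813849064 treadle 1146 0.6063496212753969 tray x [-104.33228624  -27.75195924] plate 0
```

Call:
step_arm:
  moves:
    - [7, 0, 0, 0, 0, 0, 85]
    - [14, 0, 0, 0, 0, 0, 85]
    - [21, 0, 0, 0, 0, 0, 85]
    - [28, 0, 0, 0, 0, 0, 85]
    - [35, 0, 0, 0, 0, 0, 85]
    - [42, 0, 0, 0, 0, 0, 85]
    - [49, 0, 0, 0, 0, 0, 85]
    - [56, 0, 0, 0, 0, 0, 85]

```text
clock: 5.35
tcp_pos: [0.5773, -0.0924, 0.021]
orientation: [2.238, 2.2, -0.006]
contact_force: [-2.6, -9.1, 8.7]
grip_width: 0.0853
gripper_force: 5.0
```

```bash
python3 s.py; python3 - <<'E'
from bench import r
import numpy as np
np.savez("top4.npz",**r.grab_frame("top"))
E
python3 q.py top4
```

```text
t 5.35 tcp [577.3 -92.4  21. ] yaw 89.03 tilt [-0.001 -0.005] station -157.6 45.2 F [-2.65 -9.06  8.75] M [-1.74  0.75  0.1 ] j [ 0.27  0.62 -0.29  1.9   0.29  0.66 -0.21]
top4.npz 154 arm q 0.5165233792828493 treadle 816 0.5203090996909437 tray x [-48.77243718  28.20128323] plate 0
```

Call:
step_arm:
  moves:
    - [7, 0, 0, 0, 0, 0, 85]
    - [14, 0, 0, 0, 0, 0, 85]
    - [21, 0, 0, 0, 0, 0, 85]
    - [28, 0, 0, 0, 0, 0, 85]
    - [35, 0, 0, 0, 0, 0, 85]
    - [42, 0, 0, 0, 0, 0, 85]
    - [49, 0, 0, 0, 0, 0, 85]
    - [54, 0, 0, 0, 0, 0, 85]

```text
clock: 6.2
tcp_pos: [0.5781, -0.0382, 0.021]
orientation: [2.238, 2.201, -0.006]
contact_force: [-2.8, -9.1, 9.1]
grip_width: 0.0847
gripper_force: 5.4
```

Call:
step_arm:
  moves:
    - [2, 0, 0, 0, 0, 0, 85]
    - [4, 0, 0, 0, 0, 0, 85]
    - [6, 0, 0, 0, 0, 0, 85]
    - [8, 0, 0, 0, 0, 0, 85]

```text
clock: 6.6
tcp_pos: [0.5783, -0.0308, 0.021]
orientation: [2.238, 2.2, -0.006]
contact_force: [-2.7, -9.0, 8.7]
grip_width: 0.0851
gripper_force: 5.5
```

```bash
python3 s.py; python3 - <<'E'
from bench import r
import numpy as np
np.savez("top5.npz",**r.grab_frame("top"))
E
python3 q.py top5
```

```text
t 6.6 tcp [578.3 -30.8  21. ] yaw 89.01 tilt [-0.001 -0.005] station -95.9 45.0 F [-2.68 -8.98  8.73] M [-1.83  0.74  0.01] j [ 0.17  0.61 -0.29  1.92  0.29  0.65 -0.32]
top5.npz 157 arm q 0.5225124634129472 treadle 146 0.19761881647962842 tray x [13.96152953 89.6035388 ] plate 0
```

Not home yet, since the force is unchanged. I'm creeping on until it rises.

Call:
step_arm:
  moves:
    - [1, 0, 0, 0, 0, 0, 85]
    - [2, 0, 0, 0, 0, 0, 85]
    - [3, 0, 0, 0, 0, 0, 85]
    - [3, 0, 0, 0, 0, 0, 85]

```text
clock: 7.05
tcp_pos: [0.5783, -0.0277, 0.021]
orientation: [2.239, 2.2, -0.006]
contact_force: [-3.6, -8.3, 8.3]
grip_width: 0.0852
gripper_force: 5.8
```

```bash
python3 s.py
```

```text
t 7.05 tcp [578.3 -27.7  21. ] yaw 89.01 tilt [-0.001 -0.005] station -92.8 45.0 F [-3.59 -8.33  8.27] M [-1.75  0.73 -0.07] j [ 0.16  0.61 -0.29  1.92  0.29  0.65 -0.33]
```

Call:
step_arm:
  moves:
    - [1, 0, 0, 0, 0, 0, 85]
    - [2, 0, 0, 0, 0, 0, 85]
    - [2, 0, 0, 0, 0, 0, 85]

```text
clock: 7.35
tcp_pos: [0.5783, -0.0276, 0.021]
orientation: [2.24, 2.197, -0.008]
contact_force: [-3.7, -12.4, 9.1]
grip_width: 0.0848
gripper_force: 7.2
```

Call:
step_arm:
  moves:
    - [1, 0, 0, 0, 0, 0, 85]
    - [2, 0, 0, 0, 0, 0, 85]
    - [2, 0, 0, 0, 0, 0, 85]

```text
clock: 7.65
tcp_pos: [0.5783, -0.0274, 0.0211]
orientation: [2.241, 2.194, -0.01]
contact_force: [-2.7, -15.8, 10.3]
grip_width: 0.0847
gripper_force: 9.4
```

```bash
python3 s.py
```

```text
t 7.65 tcp [578.3 -27.4  21.1] yaw 88.78 tilt [-0.001 -0.008] station -92.5 45.0 F [ -2.66 -15.8   10.34] M [-3.21  0.68 -0.35] j [ 0.16  0.61 -0.29  1.92  0.29  0.65 -0.33]
```

The rack is home: it has stopped at station x = -92.5 mm and the push force climbs. I'm backing the finger off the plate, then releasing the treadle slowly.

Call:
step_arm:
  moves:
    - [-4, 0, 0, 0, 0, 0, 85]
    - [-8, 0, 0, 0, 0, 0, 85]
    - [-12, 0, 0, 0, 0, 0, 85]
    - [-16, 0, 0, 0, 0, 0, 85]
    - [-20, 0, 0, 0, 0, 0, 85]
    - [-20, 0, 0, 0, 0, 0, 85]

```text
clock: 8.25
tcp_pos: [0.5782, -0.0379, 0.0208]
orientation: [-2.236, -2.205, -0.002]
contact_force: [-1.8, 3.6, 6.0]
grip_width: 0.085
gripper_force: 3.3
```

```bash
python3 s.py; python3 - <<'E'
from bench import r
import numpy as np
np.savez("top6.npz",**r.grab_frame("top"))
np.savez("side6.npz",**r.grab_frame("side"))
E
python3 q.py top6; python3 q.py side6
```

```text
t 8.25 tcp [578.2 -37.9  20.8] yaw 89.21 tilt [-0.     0.002] station -103.0 45.0 F [-1.76  3.61  6.03] M [ 0.69  0.75 -0.14] j [ 0.19  0.62 -0.3   1.92  0.28  0.65 -0.3 ]
top6.npz 157 arm q 0.5151760704211905 treadle 248 0.35799189606241355 tray x [15.90731674 91.26819628] plate 0
side6.npz 202 arm q 0.2679064843013501 treadle 864 0.42463972238836417 tray x [-87.59281062  79.86402065] plate [-103.85916619  -77.41450402]
```

Call:
step_arm:
  moves:
    - [0, 0, -6, 0, 0, 0, 85]
    - [0, 0, -12, 0, 0, 0, 85]
    - [0, 0, -18, 0, 0, 0, 85]
    - [0, 0, -24, 0, 0, 0, 85]
    - [0, 0, -30, 0, 0, 0, 85]
    - [0, 0, -38, 0, 0, 0, 85]
    - [0, 0, -50, 0, 0, 0, 85]
    - [0, 0, -80, 0, 0, 0, 85]

```text
clock: 9.15
tcp_pos: [0.5768, -0.0399, 0.0994]
orientation: [-2.235, -2.204, 0.004]
contact_force: [-0.0, -0.7, 0.1]
grip_width: 0.085
gripper_force: 0.0
```

Call:
step_arm:
  moves:
    - [-30, 0, -30, 0, 0, 0, 85]
    - [-70, 10, -60, 0, 0, 0, 85]
    - [-110, 10, -80, 0, 0, 0, 85]
    - [-150, 10, -80, 0, 0, 0, 85]
    - [-190, 10, -80, 0, 0, 0, 85]
    - [-190, 10, -80, 0, 0, 0, 85]

```text
clock: 9.75
tcp_pos: [0.5842, -0.2384, 0.181]
orientation: [2.246, 2.192, -0.005]
contact_force: [-0.4, -0.4, -0.1]
grip_width: 0.0847
gripper_force: 0.0
```

```bash
python3 s.py; python3 - <<'E'
from bench import r
from h import *
f=r.grab_frame("top");np.savez("top7.npz",**f)
cv2.imwrite("pics/d.png",cv2.resize(f["image"][160:290,230:425,::-1],None,fx=4,fy=4,interpolation=cv2.INTER_CUBIC))
E
python3 q.py top7
```

```text
t 9.75 tcp [ 584.2 -238.4  181. ] yaw 88.61 tilt [ 0.    -0.005] station -303.4 36.4 F [-0.35 -0.43 -0.13] M [ 0.03 -0.01  0.05] j [ 0.51  0.47 -0.31  1.7   0.17  0.99  0.12]
top7.npz 152 arm q -0.009348471054753357 treadle 1055 -3.2545954953777656e-05 tray x [15.71346781 90.8553413 ] plate [-80.8159958  -78.34456608]
```

View pics/d.png

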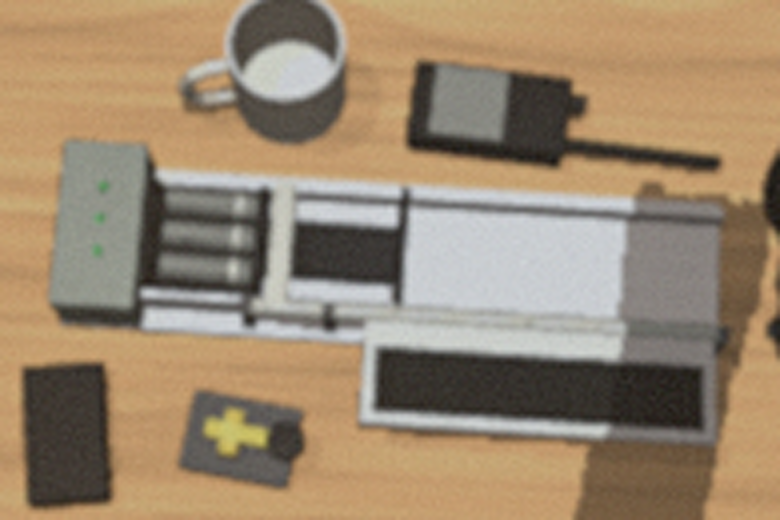

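The tray sits against the charger at about (155,235), the gate is shut at (283,240), and the bystanders haven't moved. Handing in.

```bash
python3 -c "
from bench import r
print(r.hand_in())"
```

```text
the job is handed in; nothing more can be done
None
```

The rack was pushed fully home with the gate held up, the gate then fell shut behind the cells, and nothing else looked moved in the last picture; the job is handed in, but no verdict came back.

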